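# Turn the keyed filter cassette into its one-way dock and pump it tight

### The arm

A 7-joint arm with a two-finger parallel gripper is mounted at the origin on a cart in front of the work surface, level with it; the furniture and walls round the work are solid. World frame = base frame: x ahead of the robot, y to its left, z up, the work surface at z = 0. Lengths are in mm, angles in rad, forces in N, time in s.
With the tool pointing down it reaches from about 425 to 950 mm from the base axis. Payload 4.7 kg.
Tool frame: the origin (TCP) lies midway between the tips of the shut fingers; the grasp point (between the pads) lies 19 mm behind it; z points along the fingers, y is the direction in which the jaws open and shut (so a half turn about z gives the same grasp; the last joint's range is limited). The gripper opens to 85 mm and grips with 20 to 120 N. Pads are 22 mm wide; open, the fingers measure 114 mm over their backs; the gripper's body (76 mm by 85 mm) begins 54 mm behind the grasp point. The pads swing forward as they close: fully open they stand 13 mm farther back than shut.
Start: joints at [1.213, 0.469, -0.049, 1.532, 0.024, 1.141, -0.082], TCP at [218.009, -638.843, 231.335] pointing down, gripper open.
Joint ranges: [-2.59, 2.59], [-0.33, 1.99], [-1.39, 1.29], [0.1, 2.45], [-1.04, 4.18], [0.21, 1.99], [-2.66, 2.66]. Speed limits (rad/s): [2.57, 2.57, 3.14, 3.14, 3.14, 3.14, 3.14].

### API

Orientations are given as a rotation vector (axis times angle).
In Python, from workcell import ctrl, viewer gives the robot as it stands. The module is installed in compiled form; this text tells all that it offers.
- The arm moves only by the tool play_rows, never from a script. Its argument "steps" is a list of rows, each a list of 7 numbers: the finger opening in m, from 0 to 0.0854, then the shift along the tool's x, y, z in m, then the turn, a rotation vector about the tool's x, y, z in degrees. In form: [[fingers, tx, ty, tz, wx, wy, wz], ...]. A call has exactly 5 rows; each row is the pose to reach, as a shift and turn from the pose measured when the call began, along the tool's axes at that moment; what a row does not reach only later rows make up. A row lasts 1/8 s, in which the tool goes at most 62.5 mm and 10.7 degrees, less where a joint would pass 70% of its speed; a pose out of reach is approached as far as the arm can. A call with a gripper value outside its range is refused whole. The fingers move at their own pace and stop on an object; "squeeze" is the grip in N (left out, the last holds). Time passes only in rows, so rows that repeat a pose let the fingers close, or fill a call up. It gives the time, the measured TCP pose, the force and the opening at its end, in the units of the state.
- ctrl.state(): the state, without advancing time (a new reading comes with each control period).
- viewer.grab_frame(name): name is "scene" or "side" or "wrist"; returns a dict with "frame" (420x560x3 uint8, red, green, blue), "fovy" (degrees; the focal length in pixels is half the picture's height over the tangent of half this angle, whatever the lens; pixels are square), "cx", "cy" (the principal point, pixels), "origin" and "rotation" of the camera in the world. Camera axes: x right, y down, z forward; pixel columns grow to the right and rows downward; lengths in mm; the calibration is good to about 2 mm. The wrist camera is an equidistant fisheye: a pixel r from the principal point sees the ray r / f radians off the axis. A picture is of the moment at which its call begins. There is no depth.
- ctrl.sign_off(): hands the job in, once; it reports no verdict.
The state is a dict: "clock": time; "qpos": joint angles; "qd": joint speeds; "joint_efforts": joint torques, N m; "position": TCP position; "tcp_rot": TCP orientation; "ft_force": force on the tool from outside, world axes, zero at the start; "wrist_torque": the same for the moment, N m; "grip_width": finger opening in mm.
Only numpy, scipy, OpenCV 4.12 (cv2) and the standard library are available. Lean on these libraries where they do the work, as an engineer would, in place of code of your own. Each camera call takes 0.05 s, during which the arm holds its last target.

### The job

Slide the blue filter cassette over the desk, keeping it flat and never lifting it, and turn it so that its cut-off corner meets the orange key block; push it fully home in the aluminium dock. Then press the red pump lever beside the dock down to its stop exactly three times, letting it come up in between, so that the red pointer moves from the first mark to the green third stroke mark. Leave the beaker, the timer and the tape roll where they are and let go of everything at the end.

Things in the scene. Friction and masses are not known exactly. Their poses are not given: they have to be found in the camera images.
- cassette: Loose blue filter cassette lying flat, about 0.3 kg, 150 mm along x, 110 mm along y, 30 mm high. Its (+x, +y) corner is cut off at 45 degrees, 45 mm along each edge, with an orange stripe along the cut; white filter disc on top, toward +x. Two square finger windows go right through it, toward -x. Origin: centre of the underside of the uncut 150 x 110 outline.
- windows (a point): Point on top of the 18 mm wide bar between the two finger windows: x = -25, y = 0, z = 30 mm of the cassette, same axes. Each window is 40 mm along x (x -45 to -5) and 38 mm along y (y 9 to 47, and -47 to -9). A fingertip standing in each window can push and turn the cassette without gripping.
- cut_corner (a point): Middle of the cassette's cut-off corner face, on the top edge (x = 52.5, y = 32.5, z = 30 mm of the cassette).
- dock: Fixed aluminium dock, a pocket open at the front; the cassette slides in on the desk itself. x points the way in. Origin and axes: those of the cassette's own frame when it is fully home. An orange key block fills the pocket's (+x, +y) corner, so the cassette fits only one way round (turned half round it stops 41 mm short).
- dock_mouth (a point): Middle of the dock's open front, on the desk, x = -98, y = 0 mm in the dock, same axes. Walls 22 mm high, 12 mm thick, 116 mm apart; side walls from x = -64 mm to the end wall, whose face is at x = 75.5 mm. Flared plates widen the front to about 147 mm. Behind the end wall stands the pump: x 98 to 158, y -88 to 36 mm, 68 mm high (lever pivot 80), with a lever reaching to y = 111 mm.
- key_face (a point): Middle of the top edge of the key block's slanted face: x = 54, y = 35, z = 22 mm in the dock; within 10 mm horizontally of the cassette's cut_corner point when the cassette is home.
- lever_pad (a point): Centre of the top of the red pad (34 x 34 mm) at the end of the sprung pump lever, 90 mm above the desk at rest, at x = 128, y = 92 mm in the dock. Pushed straight down it sinks about 24 mm to its stop, with about 4 N at first and 10 N at the end, moving less than 4 mm sideways; let go, it springs up.
- pump_lever (a joint): Lever angle in rad: 0 up at rest, 0.30 at its lower stop. A press counts once it passes about 0.25; the lever must come up to below 0.04 before the next press can count.
- counter (a joint): Travel in m of the red pointer of the stroke counter, under the clear window on the pump's top. A full press of the lever pushes it on by 0.008 (one mark), and it stays there; it cannot go back, and goes 0.040 at most. 0 at the start, 0.024 is the green mark after three presses.
- beaker: Empty glass beaker, 72 mm wide, 90 mm high, origin centre of its underside; to be left alone.
- timer: White dial timer, 58 x 62 x 58 mm, origin centre of its underside; to be left alone.
- tape_1: Brown tape roll lying flat, 93 mm across, 48 mm high, origin centre of its underside; to be left alone.

How it is judged:
By the outcome, as a careful person would: the job done as asked, in the order asked, and still so for the second after the job is handed in, with the robot touching nothing.
It also fails if it takes over 64 s, if anything falls off the work surface, if the arm or the gripper's body presses on something with over 40 N, if the wrist force passes 120 N, or if a joint passes its speed limit or range.

## Working session

There is one attempt and no reset: what is moved stays moved. The work goes in short steps, Python scripts to look and compute and a tool call to move; the robot and the scene stay as the last step left them, time stands still between calls to the robot, and variables do not carry over. Pictures are saved under pics/ and viewed, and the job is handed in when it is done.

Besides the shell and the picture viewer there is one more tool, called after "Call:" as name(argument=value, ...) on one line, values as JSON. play_rows: Moves the arm, as the interface text tells. Its arguments: {"type":"object","properties":{"steps":{"type":"array","items":{"type":"array","items":{"type":"number"}}},"squeeze":{"type":"number"}},"required":["steps"]}

```bash
mkdir -p pics; ls
python3 - <<'E'
from workcell import ctrl, viewer
import cv2
s=ctrl.state();print({k:(v if not hasattr(v,'round') else v) for k,v in s.items()})
for n in ["scene","side","wrist"]:
    g=viewer.grab_frame(n);cv2.imwrite(f"pics/{n}0.png",g["frame"][:,:,::-1])
    print(n,g["fovy"],g["cx"],g["cy"],g["origin"],g["rotation"])
E
```

```text
pics
{'clock': 0.0, 'qpos': array([ 1.21315783,  0.46947107, -0.04860232,  1.53367846,  0.02406617,
        1.14100091, -0.08228148]), 'qd': array([-0.00144762, -0.00194078,  0.00160992,  0.00019681, -0.00060465,
       -0.00022985, -0.00074656]), 'joint_efforts': array([-5.09642632e-04, -5.10312653e+01, -4.67143615e-02, -2.37716049e+01,
        1.07869104e-02,  7.46759295e-03,  4.57954869e-06]), 'position': array([ 217.75972931, -638.29772061,  230.24800521]), 'tcp_rot': array([-3.09732414e+00, -5.13807069e-01,  5.65857396e-04]), 'ft_force': array([-0.39870553, -0.45903828, -0.35471176]), 'wrist_torque': array([ 0.01518193, -0.02265299, -0.04380136]), 'grip_width': 85.18913101862242}
scene 50.46506094401864 283.8189071189656 208.19719655880726 [-67.31326014 699.42372976 835.22731646] [-0.86329394  2.45841959 -1.15399673]
side 46.02001905177193 289.6359295343208 210.14477091393536 [ 348.95607074 1334.46830618  865.81951282] [-0.1794271   2.6804171  -1.55176371]
wrist 65.70646984690485 277.52918092389706 207.2229511293449 [ 294.8432697  -612.77944439  373.29441679] [ 2.33479317 -1.67053677 -0.26982386]
```

View pics/scene0.png

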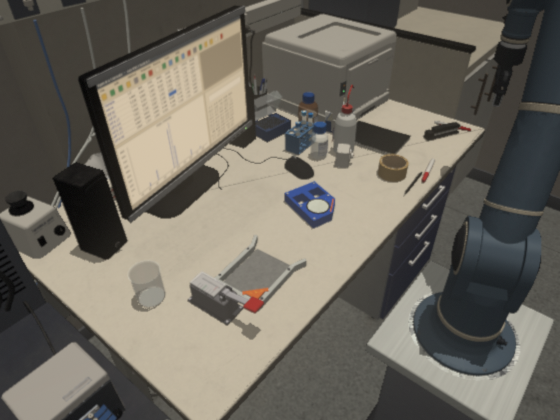

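View pics/side0.png

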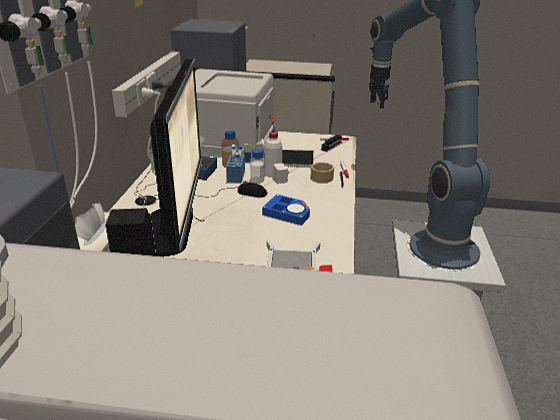

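View pics/wrist0.png

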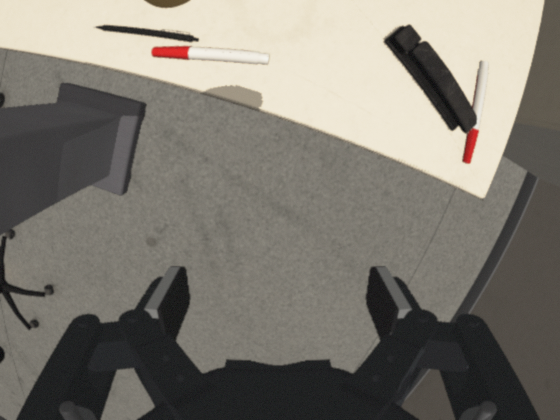

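The scene view shows the cassette near (312,203) and the dock near (260,275), with its mouth facing away from the camera. The pump is at (215,297), the lever pad at (253,303), the beaker at (148,287) and the tape at (393,167). I'll zoom in.

```bash
cat > h.py <<'E'
import numpy as np, cv2
from scipy.spatial.transform import Rotation as R
from workcell import ctrl, viewer
def cam(n):
    g=viewer.grab_frame(n); g['name']=n; return g
def f(g): return 210/np.tan(np.radians(g['fovy'])/2)
def ray(g,u,v):
    a=np.array([u-g['cx'],v-g['cy']])/f(g)
    if g['name']=='wrist':
        r=np.linalg.norm(a); d=np.array([*(a/r*np.sin(r) if r>1e-9 else a),np.cos(r)])
    else: d=np.array([*a,1.])
    return R.from_rotvec(g['rotation']).apply(d)
def at(g,u,v,z):
    d=ray(g,u,v);o=np.array(g['origin']);return o+d*(z-o[2])/d[2]
def proj(g,P):
    c=R.from_rotvec(g['rotation']).inv().apply(np.atleast_2d(P)-np.array(g['origin']))
    if g['name']=='wrist':
        rr=np.hypot(c[:,0],c[:,1]);th=np.arctan2(rr,c[:,2]);k=th/np.maximum(rr,1e-9)
        p=c[:,:2]*k[:,None]
    else: p=c[:,:2]/c[:,2:]
    return p*f(g)+[g['cx'],g['cy']]
def tf(x,y,yaw,P):
    P=np.atleast_2d(P).astype(float);c,s=np.cos(yaw),np.sin(yaw)
    return np.c_[x+c*P[:,0]-s*P[:,1],y+s*P[:,0]+c*P[:,1],P[:,2]]
def crop(g,fn,x0,y0,x1,y1,k):
    cv2.imwrite(fn,cv2.resize(g['frame'][y0:y1,x0:x1,::-1],None,fx=k,fy=k,interpolation=cv2.INTER_CUBIC))
E
python3 - <<'E'
from h import *
g=cam('scene');crop(g,'pics/c1.png',270,170,350,230,9.9)
crop(g,'pics/c2.png',175,225,315,345,5)
E
```

```text
(no output)
```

View pics/c1.png

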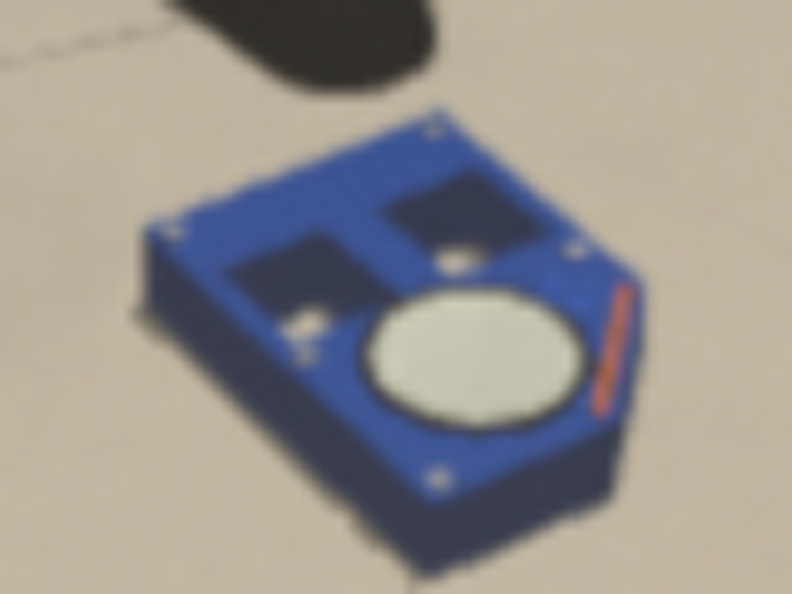

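View pics/c2.png

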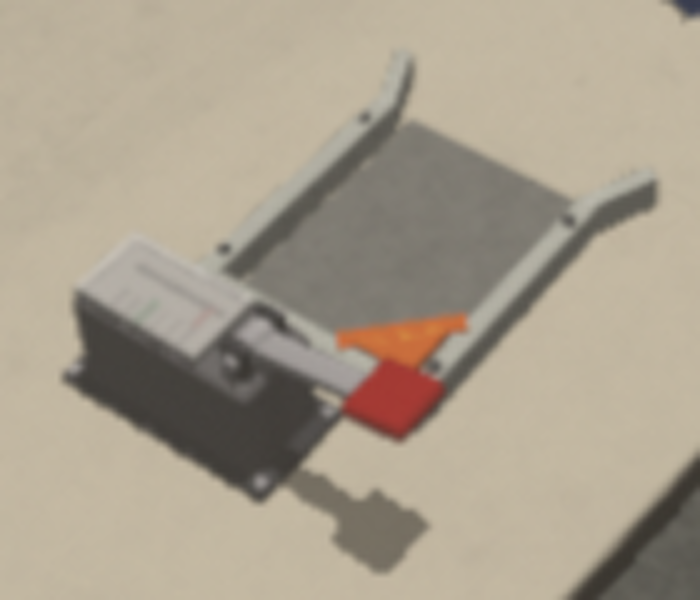

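```bash
cat > fit0.py <<'E'
from h import *
from scipy.optimize import least_squares
g=cam('scene')
def fit(g,P,uv,x0):
    P=np.array(P,float);uv=np.array(uv,float)
    r=least_squares(lambda q:(proj(g,tf(*q,P))-uv).ravel(),x0,x_scale=[100,100,1],loss='soft_l1')
    return r.x,(proj(g,tf(*r.x,P))-uv).round(1)
if __name__=="__main__":
    P=[[-75,-55,30],[-75,55,30],[75,-55,30],[30,55,30],[75,10,30],[75,-55,0],[-75,-55,0]]
    uv=np.array([[148,228],[440,110],[430,500],[640,275],[620,422],[428,577],[145,310]])/9.9+[270,170]
    print(at(g,*uv[0],30),at(g,*uv[2],30))
    m=at(g,*uv.mean(0),30);q,e=fit(g,P,uv,[m[0],m[1],-2]);print(q,e.tolist())
    P=[[128-17,92-17,90],[111,109,90],[145,109,90],[145,75,90],[98,-88,68],[158,-88,68],[98,36,68],[158,36,68],[75,14,22],[33,56,22]]
    uv=np.array([[390,358],[443,388],[398,440],[345,408],[135,237],[75,290],[262,305],[190,360],[338,335],[467,318]])/5+[175,225]
    m=at(g,*uv.mean(0),50)
    for y in(0,1.5,3,-1.5):
        q,e=fit(g,P,uv,[m[0],m[1],y]);print(q,abs(e).sum())
    print(e.tolist(),at(g,*(np.array([403,52])/5+[175,225]),22),at(g,*(np.array([655,175])/5+[175,225]),22))
E
python3 fit0.py
```

```text
[ 592.08756061 -112.26299412   30.        ] [453.35784328 -64.48065998  30.        ]
[ 506.10954355 -140.31656344   -3.46447658] [[-0.7, -0.3], [-0.0, -0.3], [0.2, 0.2], [0.8, 0.8], [-0.0, -0.3], [0.1, 0.5], [-0.4, -0.6]]
[456.32266337 162.47357634   1.63120073] 64.1
[456.32266956 162.47358031   1.6312008 ] 64.1
[456.32266696 162.47357862   1.63120077] 64.1
[456.32267941 162.47358659  -4.65198439] 64.1
[[-0.9, -1.4], [1.2, -0.1], [0.2, 0.4], [-2.1, -0.9], [-0.4, -6.2], [-6.9, -0.8], [15.1, 3.9], [11.6, 10.8], [0.3, 0.3], [-0.3, 0.3]] [543.97298153  72.75386218  22.        ] [384.51385262  61.59014225  22.        ]
```

```bash
cat > fit1.py <<'E'
from fit0 import *
P=[[128-17,92-17,90],[111,109,90],[145,109,90],[145,75,90],[98,-88,68],[158,-88,68],[75,14,22],[33,56,22]]
uv=np.array([[390,358],[443,388],[398,440],[345,408],[135,237],[75,290],[338,335],[467,318]])/5+[175,225]
q,e=fit(g,P,uv,[456,162,1.6]);print(q,e.tolist())
for l,u,v,z in [('tape',393,172,0),('beaker',150,297,0),('bottle base',343,160,0),('ltip',175+403/5,225+52/5,22),('rtip',175+655/5,225+175/5,22),('dot',175+363/5,225+118/5,22),('dot',175+223/5,225+247/5,22),('dot',175+568/5,225+220/5,22),('dot',175+433/5,225+367/5,22)]:
    w=at(g,u,v,z); d=R.from_euler('z',-q[2]).apply(w-[q[0],q[1],0]); print(l,w.round(),d.round())
# overlay
c=[506.1,-140.3,-3.4645]
im=g['frame'][:,:,::-1].copy();im=cv2.resize(im,None,fx=4,fy=4,interpolation=cv2.INTER_CUBIC)
def poly(p,col):
    cv2.polylines(im,[((proj(g,p)+.5)*4).round().astype(int)],False,col,1)
poly(tf(*q,[[-64,-58,22],[75.5,-58,22],[75.5,58,22],[-64,58,22],[-98,73.5,22]]),(0,255,0))
poly(tf(*q,[[-64,-58,22],[-98,-73.5,22]]),(0,255,0))
poly(tf(*q,[[98,-88,68],[158,-88,68],[158,36,68],[98,36,68],[98,-88,68]]),(0,255,0))
cv2.imwrite('pics/ov.png',im[880:1400,680:1320])
s=ctrl.state();print(R.from_rotvec(s['tcp_rot']).as_matrix().round(3))
E
python3 fit1.py
```

```text
[455.39423778 162.9415034    1.6388318 ] [[-0.2, -1.1], [2.0, 0.2], [1.0, 0.8], [-1.3, -0.4], [-0.2, -5.6], [-6.6, -0.0], [0.6, 0.7], [0.0, 0.5]]
tape [ 411. -448.    0.] [-606.   86.    0.]
beaker [615. 372.   0.] [ 198. -173.    0.]
bottle base [ 577. -407.    0.] [-577.  -83.    0.]
ltip [544.  73.  22.] [-96. -82.  22.]
rtip [385.  62.  22.] [-96.  78.  22.]
dot [527. 123.  22.] [-45. -69.  22.]
dot [520. 231.  22.] [ 63. -69.  22.]
dot [400. 113.  22.] [-46.  59.  22.]
dot [392. 223.  22.] [64. 59. 22.]
[[ 0.946  0.323 -0.   ]
 [ 0.323 -0.946  0.001]
 [-0.    -0.001 -1.   ]]
```

View pics/ov.png

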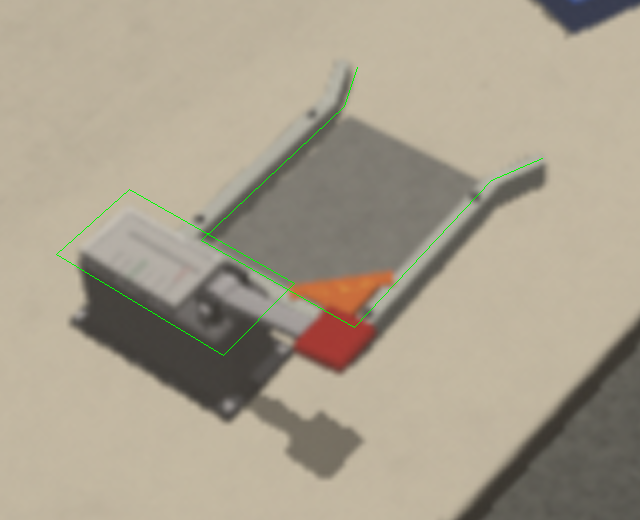

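```bash
cat > fit2.py <<'E'
from fit0 import *
P=[[128-17,92-17,90],[111,109,90],[145,109,90],[145,75,90],[75,14,22],[33,56,22]]
o=np.array([175,225])
uv=np.array([[390,358],[443,388],[398,440],[345,408],[338,335],[467,318],[363,118],[223,247],[568,220],[433,367]])/5+o
def res(p):
    Q=np.array(P+[[p[3],-64,22],[p[4],-64,22],[p[3],64,22],[p[4],64,22]])
    return (proj(g,tf(*p[:3],Q))-uv).ravel()
r=least_squares(res,[456,162,1.63,-45,64],loss='soft_l1');q=r.x[:3];print(r.x,res(r.x).reshape(-1,2).round(1).tolist())
im=g['frame'][:,:,::-1].copy();im=cv2.resize(im,None,fx=4,fy=4,interpolation=cv2.INTER_CUBIC)
def poly(p,col):
    cv2.polylines(im,[((proj(g,p)+.5)*4).round().astype(int)],False,col,1)
G=(0,255,0)
poly(tf(*q,[[-98,-73.5,22],[-64,-58,22],[75.5,-58,22],[75.5,58,22],[-64,58,22],[-98,73.5,22]]),G)
poly(tf(*q,[[111,75,90],[111,109,90],[145,109,90],[145,75,90],[111,75,90]]),G)
poly(tf(*q,[[98,-88,0],[158,-88,0],[158,36,0],[98,36,0],[98,-88,0]]),G)
cv2.imwrite('pics/ov2.png',im[880:1400,680:1320])
E
python3 fit2.py
```

```text
[458.7185802  164.12265842   1.65188728 -46.28428924  63.52018176] [[-0.9, -1.5], [1.4, -0.4], [0.6, 0.3], [-1.9, -0.8], [-0.4, 0.4], [-1.0, 0.0], [0.1, 0.2], [0.3, 0.9], [0.3, 0.2], [0.8, 0.3]]
```

View pics/ov2.png

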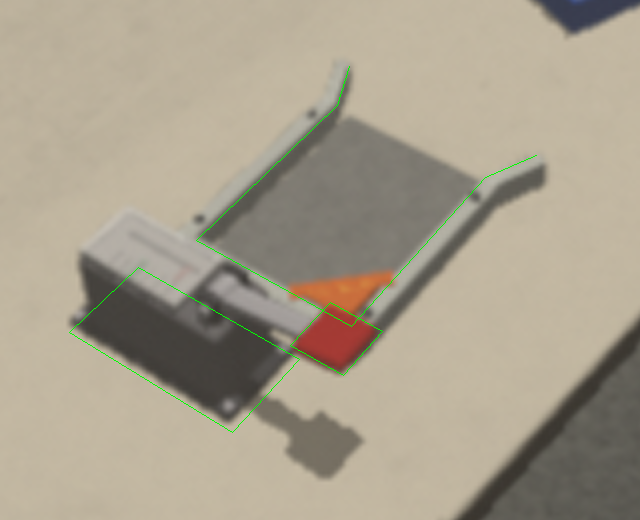

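```bash
cat > go.py <<'E'
from h import *
import sys
def plan(x,y,z,yawdeg,n=5,q=True):
    s=ctrl.state();p=np.array(s['position']);Rm=R.from_rotvec(s['tcp_rot'])
    Rt=R.from_euler('z',yawdeg,degrees=True)*R.from_euler('x',180,degrees=True)
    t=Rm.inv().apply(np.array([x,y,z])-p);w=(Rm.inv()*Rt).as_rotvec(degrees=True)
    yaw=np.degrees(np.arctan2(Rm.as_matrix()[1,0],Rm.as_matrix()[0,0]))
    print('t',round(s['clock'],2),'pos',p.round(1),'yaw',yaw.round(2),'F',np.round(s['ft_force'],1),'w',round(s['grip_width'],1),'q7',s['qpos'].round(2))
    print('tgt shift m',(t/1000).round(4),'rot',w.round(2),'dist',np.linalg.norm(t).round(1))
if __name__=="__main__": plan(*map(float,sys.argv[1:5]))
E
python3 go.py 530 -148 140 161.5
```

```text
t 0.35 pos [ 217.9 -638.7  231.1] yaw 18.84 F [0.1 0.4 0.5] w 85.6 q7 [ 1.21  0.47 -0.05  1.53  0.02  1.14 -0.08]
tgt shift m [ 0.4538 -0.3636  0.0913] rot [-1.0000e-02 -3.0000e-02 -1.4266e+02] dist 588.6
```

Call:
play_rows(steps=[[0.022,0.02,-0.016,0,0,0,-8],[0.022,0.05,-0.04,0,0,0,-18],[0.022,0.085,-0.068,0,0,0,-28],[0.022,0.12,-0.096,0,0,0,-38],[0.022,0.155,-0.124,0.005,0,0,-48]])

```text
clock: 0.98
position: [325.5, -470.3, 226.6]
tcp_rot: [2.616, 1.737, 0.0]
ft_force: [0.6, -0.1, -0.1]
grip_width: 22.0
```

```bash
python3 go.py 530 -148 140 161.5
```

```text
t 0.97 pos [ 325.5 -470.3  226.6] yaw 67.16 F [ 0.6 -0.1 -0.1] w 22.0 q7 [ 1.12  0.32 -0.29  1.78  0.1   1.06  0.4 ]
tgt shift m [0.3765 0.0633 0.0865] rot [ 2.000e-02  7.000e-02 -9.434e+01] dist 391.4
```

Call:
play_rows(steps=[[0.022,0.04,0.007,0.005,0,0,-10],[0.022,0.08,0.014,0.015,0,0,-20],[0.022,0.12,0.021,0.025,0,0,-30],[0.022,0.16,0.028,0.035,0,0,-40],[0.022,0.2,0.035,0.045,0,0,-50]])

```text
clock: 1.6
position: [436.0, -298.6, 181.5]
tcp_rot: [1.63, 2.684, -0.001]
ft_force: [0.4, 0.5, -0.3]
grip_width: 22.2
```

```bash
python3 go.py 530 -148 140 161.5
```

```text
t 1.6 pos [ 436.  -298.6  181.5] yaw 117.47 F [ 0.4  0.5 -0.3] w 22.2 q7 [ 0.96  0.33 -0.53  1.91  0.21  0.95  0.8 ]
tgt shift m [0.0904 0.1529 0.0414] rot [-2.000e-02  1.000e-01 -4.403e+01] dist 182.4
```

Call:
play_rows(steps=[[0.022,0.018,0.03,0.008,0,0,-9],[0.022,0.036,0.061,0.016,0,0,-18],[0.022,0.054,0.092,0.024,0,0,-27],[0.022,0.072,0.122,0.033,0,0,-36],[0.022,0.09,0.153,0.041,0,0,-44]])

```text
clock: 2.22
position: [530.8, -147.6, 140.3]
tcp_rot: [0.499, 3.1, -0.002]
ft_force: [1.4, -0.4, 1.3]
grip_width: 21.9
```

```bash
python3 go.py 530 -148 140 161.5
python3 - <<'E'
from h import *
g=cam('wrist');cv2.imwrite('pics/w1.png',g['frame'][:,:,::-1])
g=cam('scene');crop(g,'pics/s1.png',200,100,400,250,4)
E
```

```text
t 2.23 pos [ 530.8 -147.6  140.3] yaw 161.71 F [ 1.4 -0.4  1.3] w 21.9 q7 [ 0.75  0.46 -0.71  1.9   0.38  0.92  1.1 ]
tgt shift m [ 0.0006 -0.0006  0.0003] rot [-0.07  0.1   0.21] dist 0.9
```

View pics/w1.png

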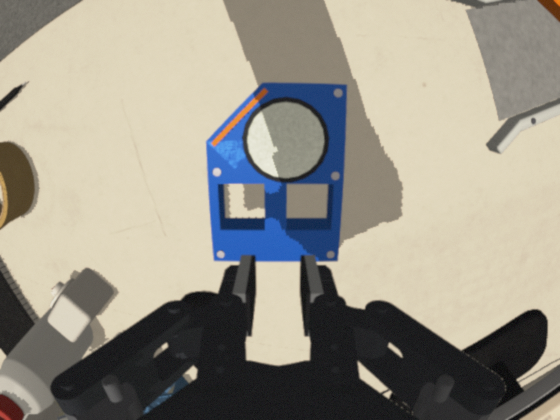

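View pics/s1.png

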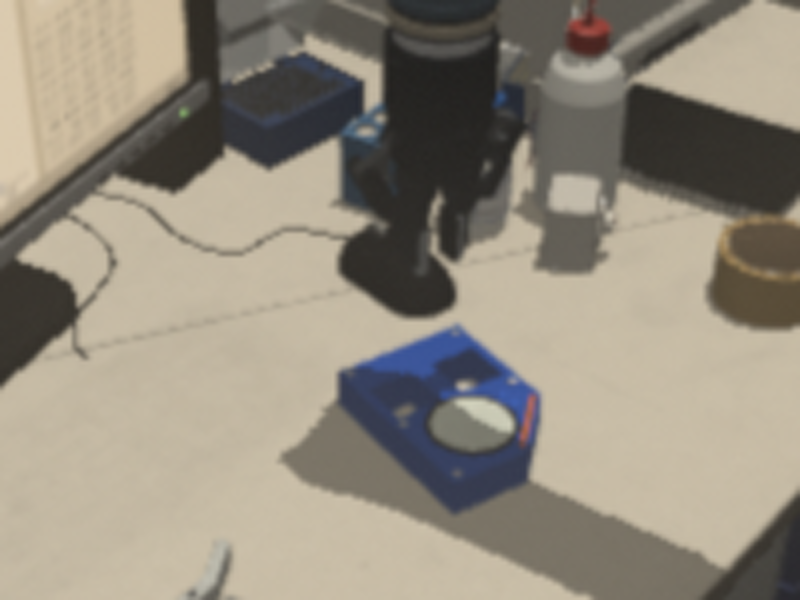

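```bash
python3 - <<'E'
from fit0 import *
g=cam('wrist')
P=[[75,-55,30],[75,10,30],[30,55,30],[-75,55,30],[-75,-55,30]]
uv=[[346,85],[262,83],[207,142],[213.5,261],[338,261]]
q,e=fit(g,P,uv,[506,-140,2.82]);print(q,np.degrees(q[2]),e.tolist())
print(tf(*q,[[-25,0,30]]))
E
python3 -c "
from h import *
g=cam('wrist');crop(g,'pics/w2.png',190,70,360,270,3)"
```

```text
[ 510.98451759 -141.35589889    2.82250662] 161.71771707741266 [[0.5, -0.2], [0.1, 0.2], [-1.1, -0.1], [0.4, 0.1], [-0.2, 0.0]]
[[ 534.72258073 -149.19837035   30.        ]]
```

View pics/w2.png

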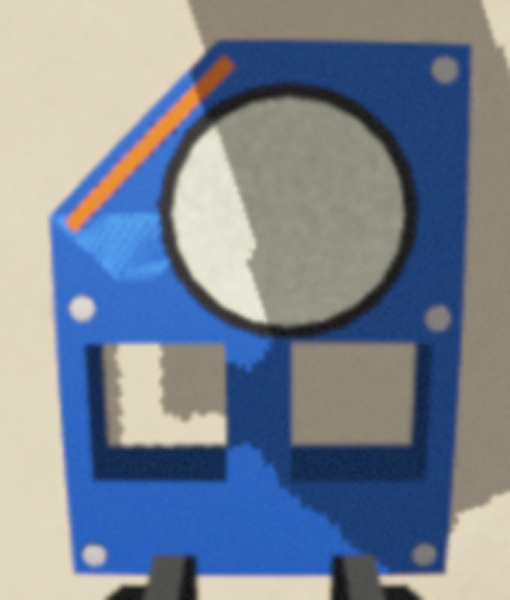

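```bash
python3 go.py 532 -148.8 8 161.7
```

```text
t 2.48 pos [ 530.  -149.1  140.4] yaw 161.39 F [ 0.3 -1.  -0.1] w 22.2 q7 [ 0.75  0.46 -0.71  1.9   0.38  0.92  1.1 ]
tgt shift m [-0.0016  0.0011  0.1324] rot [-0.1   0.07 -0.31] dist 132.4
```

Call:
play_rows(steps=[[0.036,-0.001,0.0,0.03,0,0,0],[0.036,-0.002,0.0,0.06,0,0,0],[0.036,-0.002,0.0,0.085,0,0,0],[0.036,-0.002,0.0,0.1,0,0,0],[0.036,-0.002,0.0,0.1,0,0,0]])

```text
clock: 3.1
position: [531.2, -150.7, 39.8]
tcp_rot: [-0.51, -3.099, 0.004]
ft_force: [0.6, 0.4, -0.1]
grip_width: 36.2
```

```bash
python3 go.py 532 -148.8 8 161.7
python3 -c "
from h import *
g=cam('wrist');crop(g,'pics/w3.png',150,50,430,260,2.8)
g=cam('scene');crop(g,'pics/s3.png',250,140,370,230,6.6)"
```

```text
t 3.1 pos [ 531.2 -150.7   39.8] yaw 161.31 F [ 0.6  0.4 -0.1] w 36.2 q7 [ 0.67  0.6  -0.62  1.96  0.51  0.74  0.99]
tgt shift m [-0.0002  0.0021  0.0318] rot [-0.14 -0.02 -0.39] dist 31.9
```

View pics/w3.png

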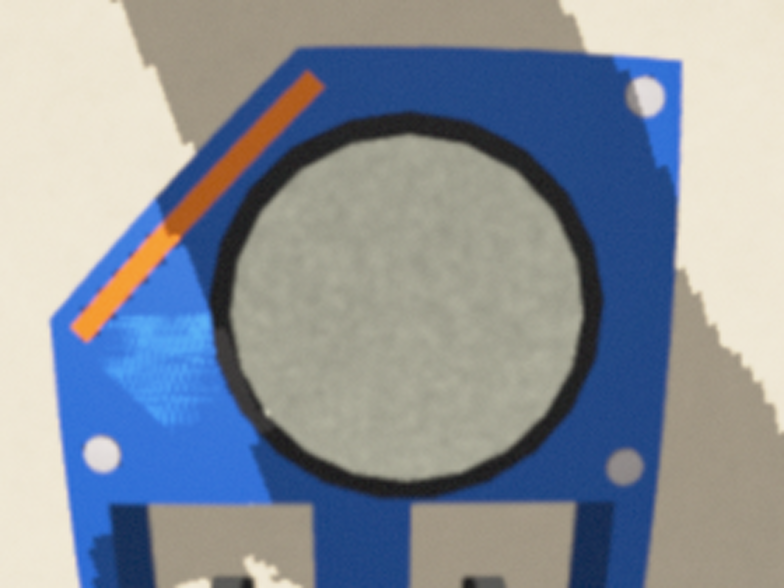

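View pics/s3.png

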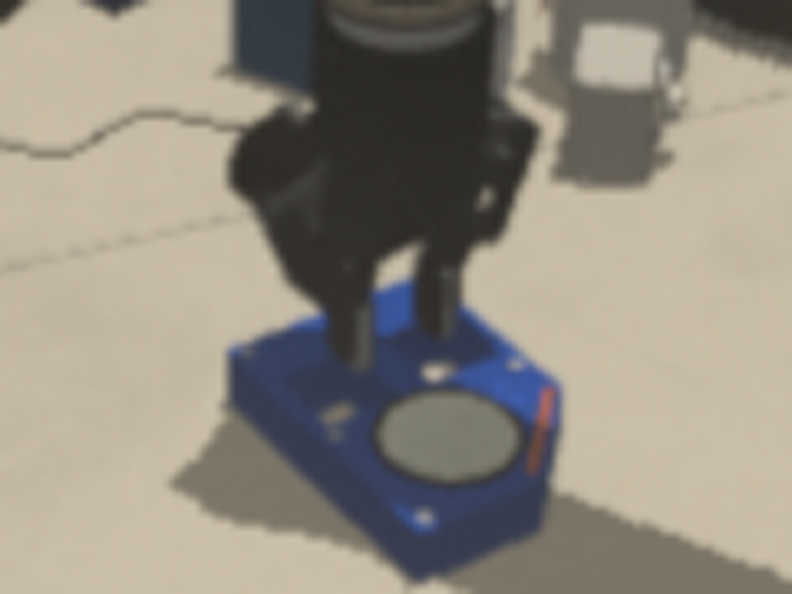

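Run:
```python
from h import *
g=cam('wrist');s=ctrl.state();Rm=R.from_rotvec(s['tcp_rot']);p=s['position']
for u,v,z in [(313,503,30),(410,501,30),(105,505,30),(612,503,30),(232,577,45),(485,577,45),(362,520,30)]:
    print(u,Rm.inv().apply(at(g,150+u/2.8,50+v/2.8,z)-p).round(1))
```

```text
313 [17.  -8.3 11.4]
410 [17.4  9.4 11.3]
105 [ 16.2 -47.6  11.4]
612 [16.7 47.6 11.3]
232 [  9.3 -21.7  -3.6]
485 [ 9.3 21.7 -3.7]
362 [13.6  0.7 11.4]
```

Call:
play_rows(steps=[[0.036,0,0.0005,0.012,0,0,0],[0.036,0,0.0005,0.024,0,0,0],[0.036,0,0.0005,0.031,0,0,0],[0.023,0,0.0005,0.031,0,0,0],[0.023,0,0.0005,0.031,0,0,0]])

```text
clock: 3.88
position: [533.1, -149.7, 10.4]
tcp_rot: [0.508, 3.097, -0.003]
ft_force: [-0.5, 0.5, -0.2]
grip_width: 22.9
```

```bash
python3 go.py 532 -148.8 8 161.7
```

```text
t 3.88 pos [ 533.1 -149.7   10.4] yaw 161.37 F [-0.5  0.5 -0.2] w 22.9 q7 [ 0.64  0.64 -0.59  1.97  0.55  0.69  0.95]
tgt shift m [0.0014 0.0005 0.0024] rot [-0.09  0.19 -0.33] dist 2.8
```

Call:
play_rows(steps=[[0.0205,0.008,0,0.001,0,0,2],[0.0205,0.015,0.001,0.001,0,0,6],[0.0205,0.022,0.004,0.001,0,0,11],[0.0205,0.029,0.008,0.001,0,0,16],[0.0205,0.035,0.014,0.001,0,0,22]])

```text
clock: 4.5
position: [504.1, -125.9, 9.7]
tcp_rot: [1.097, 2.939, -0.004]
ft_force: [-0.0, -1.2, -1.6]
grip_width: 20.4
```

```bash
python3 go.py 474.5 -31.3 10 94.6
python3 -c "
from h import *
g=cam('wrist');crop(g,'pics/w4.png',120,0,440,260,2)
g=cam('scene');crop(g,'pics/s4.png',250,140,370,230,6)"
```

```text
t 4.5 pos [ 504.1 -125.9    9.7] yaw 139.09 F [-0.  -1.2 -1.6] w 20.4 q7 [ 0.54  0.58 -0.49  2.06  0.47  0.61  0.59]
tgt shift m [ 0.0843  0.0521 -0.0008] rot [ 0.07  0.28 44.49] dist 99.1
```

View pics/w4.png

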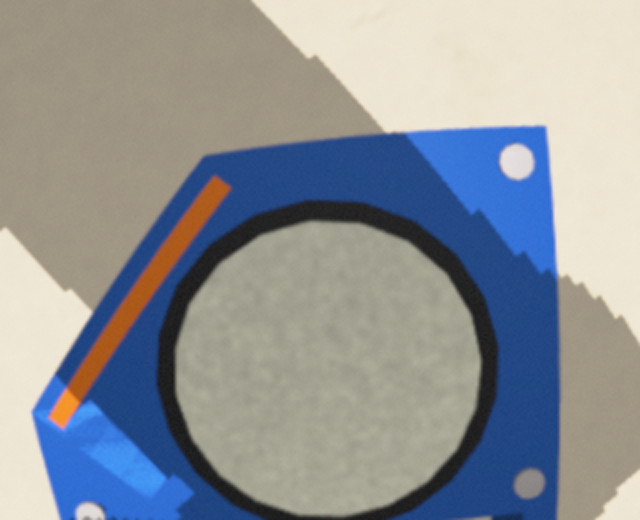

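View pics/s4.png

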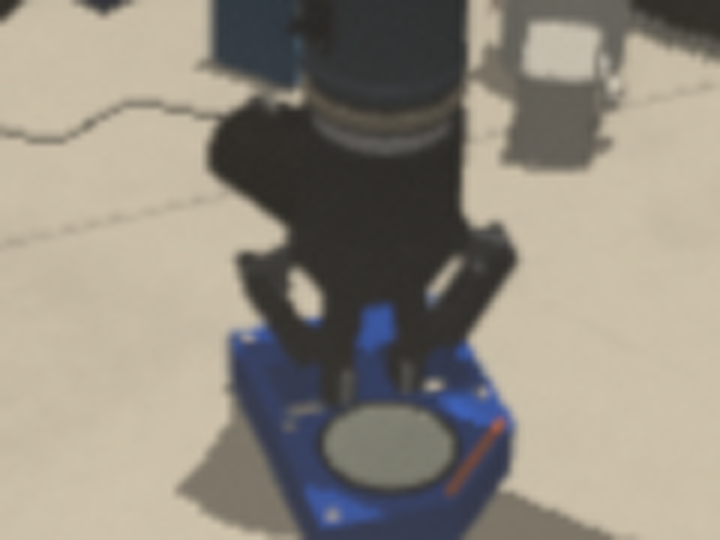

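Call:
play_rows(steps=[[0.0205,0.01,0.002,0,0,0,5],[0.0205,0.02,0.005,0,0,0,10],[0.0205,0.029,0.009,0,0,0,15],[0.0205,0.038,0.014,0,0,0,20],[0.0205,0.046,0.02,0,0,0,25]])

```text
clock: 5.22
position: [481.7, -80.1, 9.7]
tcp_rot: [1.702, 2.635, -0.003]
ft_force: [0.5, -2.6, 1.4]
grip_width: 20.6
```

```bash
python3 go.py 474.5 -31.3 10 94.6
```

```text
t 5.22 pos [481.7 -80.1   9.7] yaw 114.28 F [ 0.5 -2.6  1.4] w 20.6 q7 [ 0.38  0.52 -0.38  2.13  0.37  0.54  0.15]
tgt shift m [ 0.0475  0.0135 -0.0005] rot [ 0.09  0.27 19.68] dist 49.4
```

Call:
play_rows(steps=[[0.0205,0.01,0.001,0,0,0,5],[0.0205,0.02,0.003,0,0,0,10],[0.0205,0.029,0.006,0,0,0,15],[0.0205,0.038,0.009,0,0,0,19.7],[0.0205,0.045,0.012,0,0,0,19.7]])

```text
clock: 5.85
position: [474.1, -34.6, 9.7]
tcp_rot: [2.125, 2.306, -0.003]
ft_force: [0.9, -3.1, 2.0]
grip_width: 20.5
```

```bash
python3 go.py 474.5 -31.3 10 94.6
python3 -c "
from h import *
g=cam('wrist');cv2.imwrite('pics/w5.png',g['frame'][:,:,::-1])
g=cam('scene');crop(g,'pics/s5.png',175,150,335,270,5)"
```

```text
t 5.85 pos [474.1 -34.6   9.7] yaw 94.67 F [ 0.9 -3.1  2. ] w 20.5 q7 [ 0.21  0.5  -0.28  2.17  0.29  0.51 -0.21]
tgt shift m [ 0.0032  0.0007 -0.0003] rot [0.13 0.3  0.07] dist 3.3
```

View pics/w5.png

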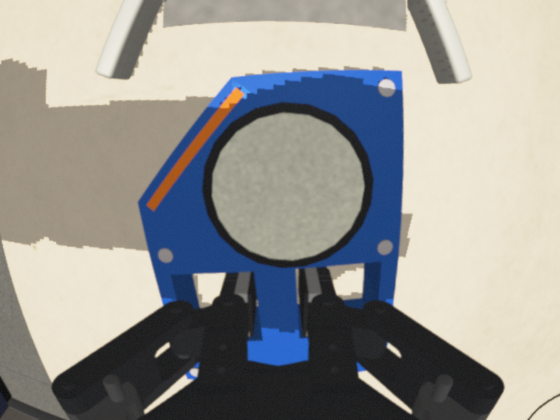

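View pics/s5.png

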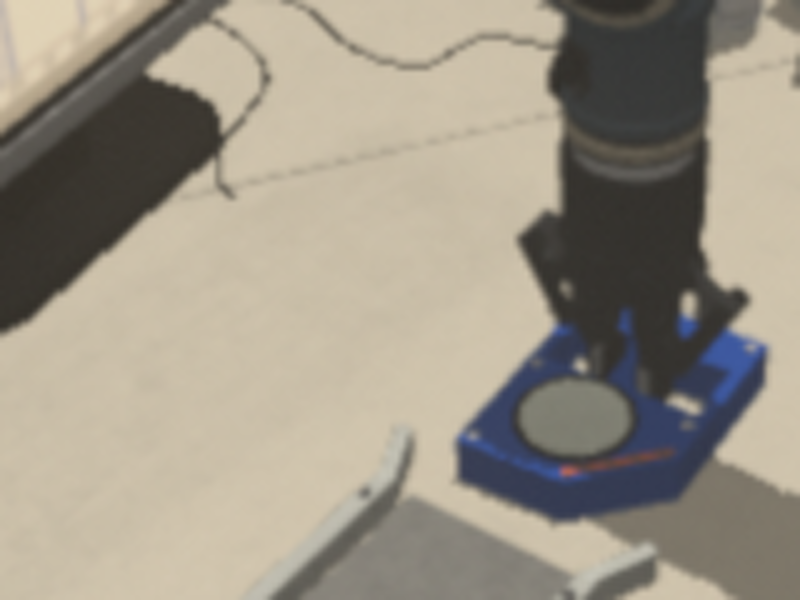

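Run:
```python
from fit0 import *
g=cam('wrist');s=ctrl.state();print(s['position'])
q,e=fit(g,[[75,-55,30],[75,10,30],[30,55,30]],[[402,71],[233,78],[139,202]],[474,-15,1.65]);print(q,np.degrees(q[2]),e.tolist())
d=(458.6,164.1,1.652)
P=tf(*d,[[-98,73.5,22],[-98,-73.5,22],[-64,58,22],[-64,-58,22]]);print(P[:2],proj(g,P).round())
print(at(g,125,77,22),at(g,443,83,22))
crop(g,'pics/w6.png',80,0,480,130,2)
```

```text
[474.19623577 -33.87656061   9.53819464]
[472.39179063 -17.42996476   1.72675405] 98.93571960812176 [[0.7, 0.1], [-0.5, -0.3], [-0.1, 0.3]]
[[393.29141472  60.46101752  22.        ]
 [539.8070193   72.38484304  22.        ]] [[106.  68.]
 [449.  68.]
 [139. -12.]
 [415. -12.]]
[403.2399242   55.83438395  22.        ] [537.74120434  65.04896538  22.        ]
```

View pics/w6.png

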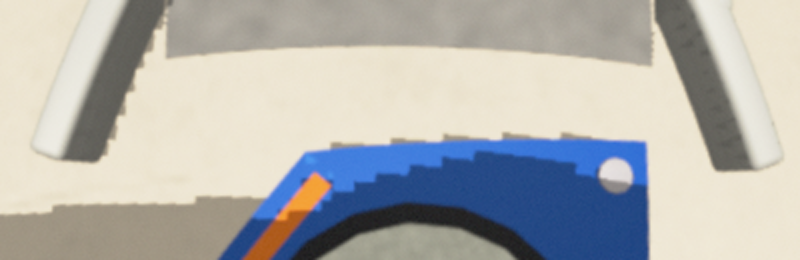

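Run:
```python
from fit0 import *
g=cam('wrist')
a=at(g,113,79,22);b=at(g,456,84,22);print(a,b,(a+b)/2,np.linalg.norm(a-b),np.degrees(np.arctan2(*(b-a)[1::-1]))+90)
a=at(g,130,80,0);b=at(g,438,85,0);print(a,b,(a+b)/2,np.linalg.norm(a-b),np.degrees(np.arctan2(*(b-a)[1::-1]))+90)
a=at(g,163.5,29.5,0);b=at(g,405.5,32.5,0);print(a,b,(a+b)/2,np.linalg.norm(a-b),np.degrees(np.arctan2(*(b-a)[1::-1]))+90)
d=(458.6,164.1,1.652)
print(tf(*d,[[-98,0,0]]))
```

```text
[397.53319525  54.89304885  22.        ] [544.56297475  65.49954235  22.        ] [471.048085   60.1962956  22.       ] 147.41185082261646 94.12607864211623
[395.43867997  55.40404343   0.        ] [546.90348167  65.96833609   0.        ] [471.17108082  60.68618976   0.        ] 151.83277127404844 93.98977657568791
[411.45190454  80.15326346   0.        ] [5.26742571e+02 8.89574999e+01 2.84217094e-14] [4.69097238e+02 8.45553817e+01 1.42108547e-14] 115.62634837190214 94.3669485697219
[[466.54921701  66.42293028   0.        ]]
```

```bash
python3 go.py 476.2 -12 9.5 92.5
```

```text
t 6.15 pos [474.2 -34.2   9.5] yaw 94.6 F [ 0.1 -0.2 -0.1] w 20.5 q7 [ 0.21  0.5  -0.29  2.17  0.29  0.51 -0.21]
tgt shift m [ 0.022   0.0038 -0.0001] rot [0.14 0.22 2.1 ] dist 22.3
```

Call:
play_rows(steps=[[0.0205,0.004,0.001,0,0,0,2],[0.0205,0.009,0.002,0,0,0,3],[0.0205,0.014,0.003,0,0,0,3],[0.0205,0.019,0.004,0,0,0,3],[0.0205,0.022,0.004,0,0,0,2]])

```text
clock: 6.78
position: [476.7, -11.3, 9.4]
tcp_rot: [2.165, 2.27, -0.0]
ft_force: [0.5, -2.4, -0.2]
grip_width: 20.8
```

```bash
python3 go.py 476.2 -12 9.5 94.3
python3 -c "
from h import *
g=cam('wrist');cv2.imwrite('pics/w7.png',g['frame'][:,:,::-1])"
```

```text
t 6.78 pos [476.7 -11.3   9.4] yaw 92.7 F [ 0.5 -2.4 -0.2] w 20.8 q7 [ 0.16  0.5  -0.28  2.16  0.28  0.51 -0.28]
tgt shift m [-0.0007 -0.0005 -0.0001] rot [ 0.18  0.21 -1.6 ] dist 0.9
```

View pics/w7.png

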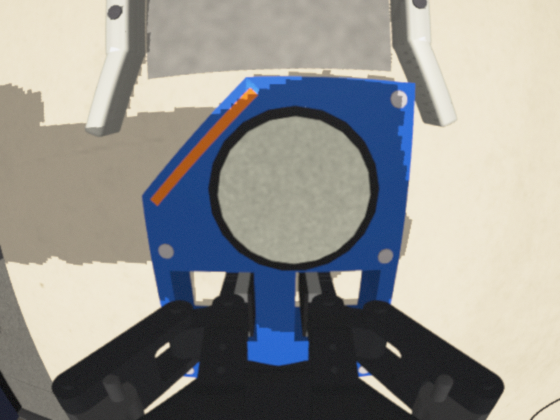

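Run:
```python
from fit0 import *
g=cam('wrist')
q,e=fit(g,[[75,-55,30],[75,10,30],[30,55,30]],[[415,84],[247,77],[145,197]],[474,5,1.63]);print(q,np.degrees(q[2]),e.tolist())
for d in [(463.7,158,1.646)]:
    P=tf(*d,[[-98,73.5,22],[-98,-73.5,22],[-64,58,22],[-64,-58,22],[-46.3,64,22],[-46.3,-64,22]]);print(proj(g,P).round())
crop(g,'pics/w8.png',80,0,480,130,2)
crop(g,'pics/w9.png',140,60,420,130,2.8)
```

```text
[476.35882949   4.16352311   1.62960268] 93.36935594317819 [[0.6, -0.7], [0.3, 1.0], [-1.4, -0.1]]
[[104. 138.]
 [440. 127.]
 [129.  56.]
 [409.  46.]
 [116.  20.]
 [420.   8.]]
```

View pics/w8.png

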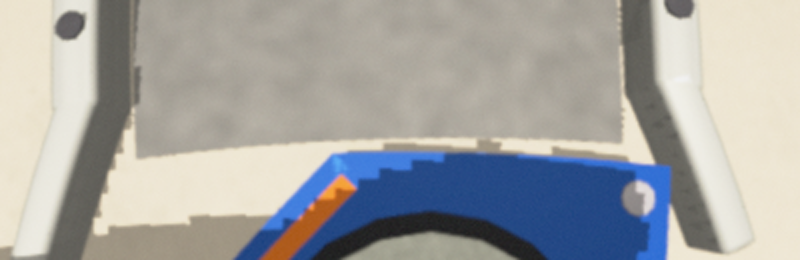

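View pics/w9.png

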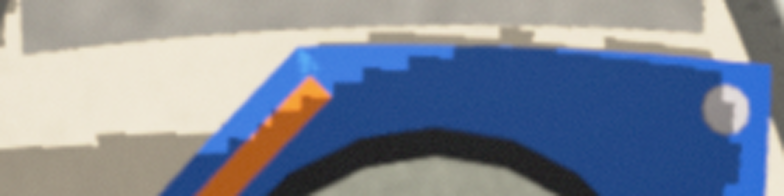

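```bash
python3 go.py 472.9 30 9.5 94.3
```

```text
t 6.92 pos [476.6 -11.2   9.5] yaw 92.64 F [0.4 0.5 0.1] w 20.9 q7 [ 0.16  0.5  -0.28  2.16  0.28  0.51 -0.28]
tgt shift m [ 0.0414 -0.0018 -0.0002] rot [ 0.17  0.18 -1.66] dist 41.4
```

Call:
play_rows(steps=[[0.0205,0.008,-0.001,0,0,0,-1],[0.0205,0.016,-0.001,0,0,0,-1.7],[0.0205,0.024,-0.0015,0,0,0,-1.7],[0.0205,0.032,-0.002,0,0,0,-1.7],[0.0205,0.041,-0.002,0,0,0,-1.7]])

```text
clock: 7.55
position: [472.7, 30.0, 9.4]
tcp_rot: [2.133, 2.3, -0.0]
ft_force: [-0.3, -2.7, 3.2]
grip_width: 20.4
```

```bash
python3 go.py 468.4 90 9.5 94.3
python3 -c "
from h import *
g=cam('wrist');cv2.imwrite('pics/w10.png',g['frame'][:,:,::-1])"
```

```text
t 7.55 pos [472.7  30.    9.4] yaw 94.33 F [-0.3 -2.7  3.2] w 20.4 q7 [ 0.07  0.5  -0.28  2.17  0.28  0.51 -0.35]
tgt shift m [ 0.0602  0.0003 -0.0003] rot [0.17 0.21 0.03] dist 60.2
```

View pics/w10.png

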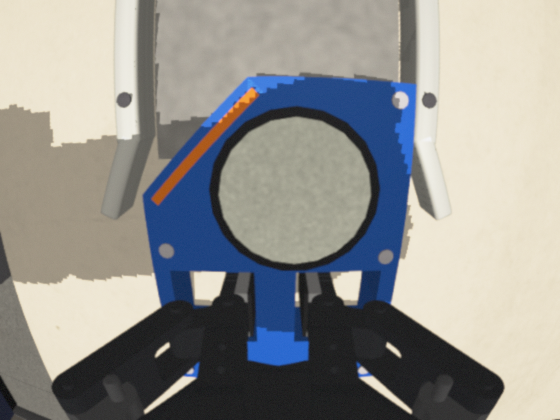

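Call:
play_rows(steps=[[0.0205,0.006,-0.0005,0,0,0,-0.5],[0.0205,0.013,-0.001,0,0,0,-0.5],[0.0205,0.02,-0.001,0,0,0,-0.5],[0.0205,0.027,-0.001,0,0,0,-0.5],[0.0205,0.034,-0.001,0,0,0,-0.5]])

```text
clock: 8.22
position: [469.1, 65.8, 9.4]
tcp_rot: [2.121, 2.312, 0.001]
ft_force: [0.9, -2.8, 2.1]
grip_width: 20.4
```

```bash
python3 go.py 465 140 9.5 94.3
python3 -c "
from h import *
g=cam('wrist');cv2.imwrite('pics/w11.png',g['frame'][:,:,::-1])"
```

```text
t 8.22 pos [469.1  65.8   9.4] yaw 94.93 F [ 0.9 -2.8  2.1] w 20.4 q7 [-0.    0.5  -0.28  2.17  0.28  0.51 -0.41]
tgt shift m [ 0.0742  0.0023 -0.0003] rot [0.19 0.14 0.63] dist 74.3
```

View pics/w11.png

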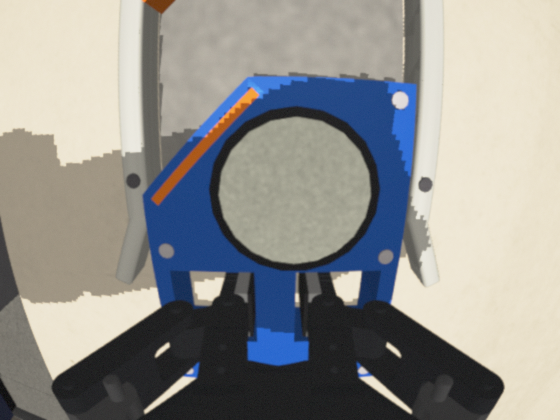

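Call:
play_rows(steps=[[0.0205,0.009,0,0,0,0,0.3],[0.0205,0.018,0,0,0,0,0.5],[0.0205,0.027,0.0005,0,0,0,0.5],[0.0205,0.036,0.0005,0,0,0,0.5],[0.0205,0.045,0.0005,0,0,0,0.5]])

```text
clock: 8.9
position: [465.5, 112.7, 9.3]
tcp_rot: [2.13, 2.305, 0.003]
ft_force: [0.9, -2.8, 0.8]
grip_width: 20.8
```

```bash
python3 go.py 465 142 9.5 94.3
python3 -c "
from h import *
g=cam('wrist');cv2.imwrite('pics/w12.png',g['frame'][:,:,::-1])"
```

```text
t 8.9 pos [465.5 112.7   9.3] yaw 94.52 F [ 0.9 -2.8  0.8] w 20.8 q7 [-0.1   0.5  -0.28  2.16  0.28  0.51 -0.51]
tgt shift m [ 0.0292  0.0019 -0.0002] rot [0.21 0.07 0.22] dist 29.3
```

View pics/w12.png

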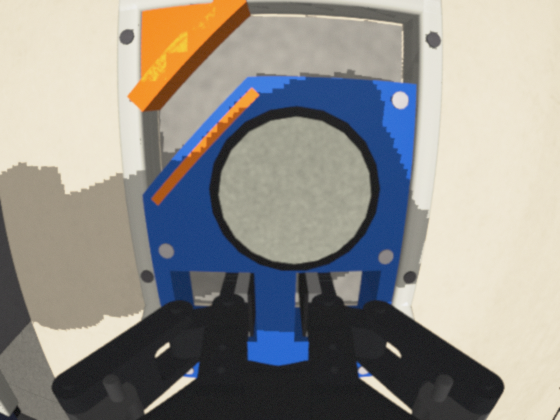

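Run:
```python
from fit0 import *
g=cam('wrist')
q,e=fit(g,[[63.5,64,22],[63.5,-64,22],[-46.3,64,22],[-46.3,-64,22]],[[127,37],[433,40],[147,276],[409,277]],[463,160,1.646]);print(q,np.degrees(q[2]),e.tolist())
c,e=fit(g,[[75,-55,30],[75,10,30],[30,55,30]],[[415,83.5],[247.5,76.5],[145.5,196]],[466,128,1.65]);print(c,np.degrees(c[2]),e.tolist())
print(R.from_euler('z',-q[2]).apply([c[0]-q[0],c[1]-q[1],0]))
```

```text
[463.00741374 162.15347421   1.64418482] 94.20485104596749 [[0.7, 0.5], [-1.0, 0.7], [0.5, -0.9], [-0.4, -1.0]]
[464.64259295 129.38557084   1.66227095] 95.24110991248415 [[0.7, -0.7], [0.3, 0.7], [-1.8, 0.1]]
[-32.79959677   0.7718513    0.        ]
```

Call:
play_rows(steps=[[0.0205,0.007,0,0,0,0,0.2],[0.0205,0.014,0.0005,0,0,0,0.3],[0.0205,0.02,0.0005,0,0,0,0.3],[0.0205,0.025,0.0005,0,0,0,0.3],[0.0205,0.028,0.0005,0,0,0,0.3]])

```text
clock: 9.68
position: [463.6, 141.7, 9.3]
tcp_rot: [2.134, 2.302, 0.004]
ft_force: [0.5, -1.7, -1.0]
grip_width: 20.3
```

```bash
python3 go.py 464 146 9.5 94.3
```

```text
t 9.68 pos [463.6 141.7   9.3] yaw 94.33 F [ 0.5 -1.7 -1. ] w 20.3 q7 [-0.16  0.51 -0.28  2.15  0.27  0.52 -0.57]
tgt shift m [ 0.0043  0.0007 -0.0002] rot [0.23 0.01 0.03] dist 4.3
```

Call:
play_rows(steps=[[0.0205,0.001,0,0,0,0,0],[0.0205,0.002,0,0,0,0,0],[0.0205,0.003,0,0,0,0,0],[0.0205,0.004,0,0,0,0,0],[0.0205,0.005,0,0,0,0,0]])

```text
clock: 10.3
position: [463.2, 144.6, 9.3]
tcp_rot: [2.135, 2.299, 0.0]
ft_force: [-0.4, -8.7, 3.3]
grip_width: 20.4
```

```bash
python3 go.py 464 146 9.5 94.3
python3 -c "
from h import *
g=cam('wrist');cv2.imwrite('pics/w13.png',g['frame'][:,:,::-1])"
```

```text
t 10.3 pos [463.2 144.6   9.3] yaw 94.24 F [-0.4 -8.7  3.3] w 20.4 q7 [-0.17  0.51 -0.27  2.14  0.28  0.52 -0.58]
tgt shift m [ 0.0013  0.0009 -0.0002] rot [ 0.16  0.17 -0.06] dist 1.6
```

View pics/w13.png

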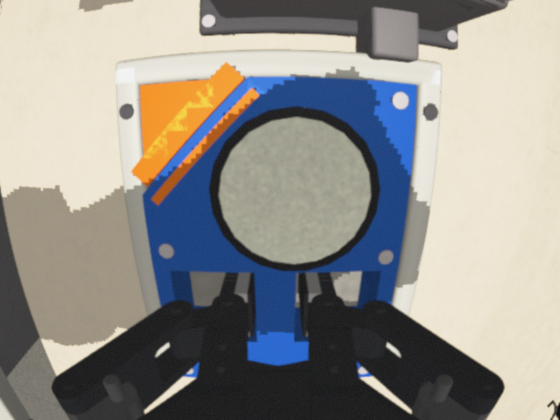

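Call:
play_rows(steps=[[0.0205,0.001,0,0,0,0,0],[0.0205,0.002,0,0,0,0,0],[0.0205,0.003,0,0,0,0,0],[0.0205,0.003,0,0,0,0,0],[0.0205,0.003,0,0,0,0,0]])

```text
clock: 10.98
position: [463.1, 144.6, 9.3]
tcp_rot: [2.136, 2.295, -0.006]
ft_force: [0.3, -10.2, 4.3]
grip_width: 20.3
```

```bash
python3 go.py 464 146 9.5 94.3
```

```text
t 10.97 pos [463.1 144.6   9.3] yaw 94.11 F [  0.3 -10.2   4.3] w 20.3 q7 [-0.18  0.51 -0.27  2.14  0.28  0.52 -0.58]
tgt shift m [ 0.0014  0.001  -0.0002] rot [ 0.09  0.4  -0.19] dist 1.7
```

Call:
play_rows(steps=[[0.0205,0.003,0,0,0,0,0],[0.0205,0.006,0,0,0,0,0],[0.0205,0.008,0,0,0,0,0],[0.0205,0.008,0,0,0,0,0],[0.0205,0.008,0,0,0,0,0]])

```text
clock: 11.6
position: [463.0, 144.5, 9.4]
tcp_rot: [2.138, 2.286, -0.021]
ft_force: [1.2, -19.3, 8.7]
grip_width: 20.4
```

```bash
python3 go.py 464 146 9.5 94.3
python3 - <<'E'
from fit0 import *
g=cam('wrist');cv2.imwrite('pics/w14.png',g['frame'][:,:,::-1]);crop(g,'pics/w15.png',110,50,450,290,2.3)
E
```

```text
t 11.6 pos [463.  144.5   9.4] yaw 93.83 F [  1.2 -19.3   8.7] w 20.4 q7 [-0.19  0.51 -0.26  2.14  0.28  0.53 -0.6 ]
tgt shift m [ 0.0014  0.0011 -0.0002] rot [-0.09  1.01 -0.48] dist 1.8
```

View pics/w15.png

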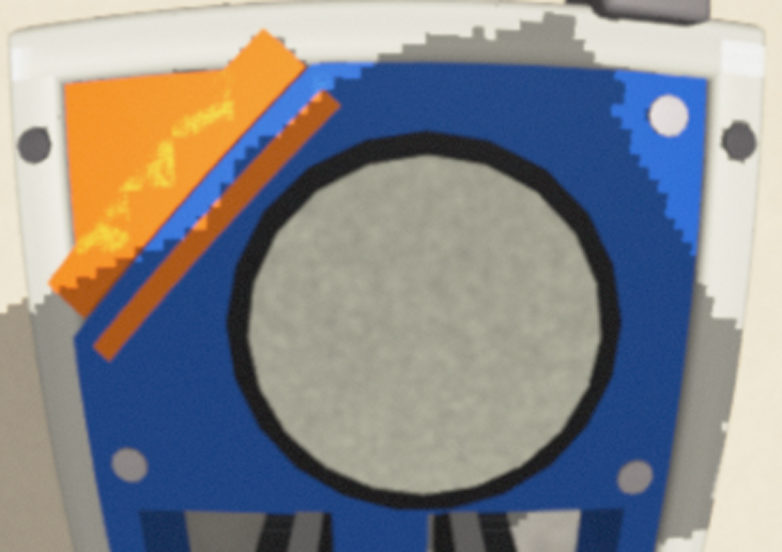

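Call:
play_rows(steps=[[0.026,-0.002,0.0005,0,0,0,0.3],[0.026,-0.006,0.0005,0,0,-1,0.3],[0.026,-0.007,0.0005,-0.008,0,-1,0.3],[0.026,-0.007,0.0005,-0.025,0,-1,0.3],[0.026,-0.007,0.0005,-0.05,0,-1,0.3]])

```text
clock: 12.32
position: [463.4, 139.7, 60.0]
tcp_rot: [2.134, 2.274, -0.039]
ft_force: [0.2, 0.0, 0.0]
grip_width: 26.1
```

```bash
python3 go.py 464 137 200 94.3
```

```text
t 12.32 pos [463.4 139.7  60. ] yaw 93.64 F [0.2 0.  0. ] w 26.1 q7 [-0.16  0.42 -0.29  2.11  0.24  0.65 -0.56]
tgt shift m [-0.0075  0.0002 -0.1398] rot [-0.14  1.96 -0.66] dist 140.0
```

Call:
play_rows(steps=[[0.0,-0.002,0,-0.03,0,1,0],[0.0,-0.003,0,-0.06,0,2,0],[0.0,0.01,-0.01,-0.09,0,2,0],[0.0,0.03,-0.03,-0.115,0,2,0],[0.0,0.05,-0.05,-0.13,0,2,0]])

```text
clock: 12.95
position: [409.8, 192.8, 190.2]
tcp_rot: [-2.147, -2.292, -0.003]
ft_force: [-0.3, 0.4, -0.2]
grip_width: -0.4
```

```bash
python3 go.py 362 282 110 94.3
python3 - <<'E'
from fit0 import *
g=cam('scene');print(at(g,395/5+175,398/5+225,90));crop(g,'pics/s16.png',175,225,315,345,5)
g=cam('wrist');cv2.imwrite('pics/w16.png',g['frame'][:,:,::-1]);print(proj(g,[[362,282,90]]))
E
```

```text
t 12.95 pos [409.8 192.8 190.2] yaw 93.74 F [-0.3  0.4 -0.2] w -0.4 q7 [-0.17  0.18 -0.41  2.07  0.09  0.91 -0.56]
tgt shift m [ 0.092  -0.042   0.0804] rot [ 0.03 -0.13 -0.56] dist 129.2
[354.98554187 284.832387    90.        ]
[[221.577244    91.29985004]]
```

View pics/w16.png

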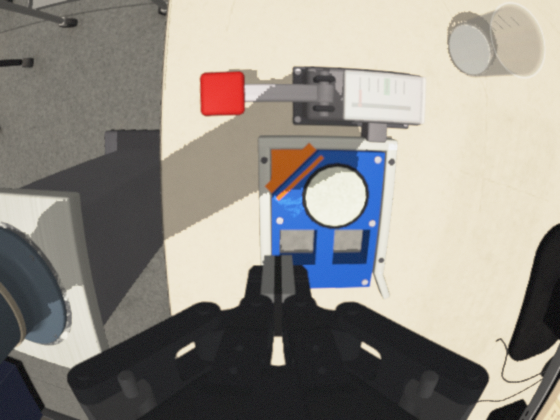

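View pics/s16.png

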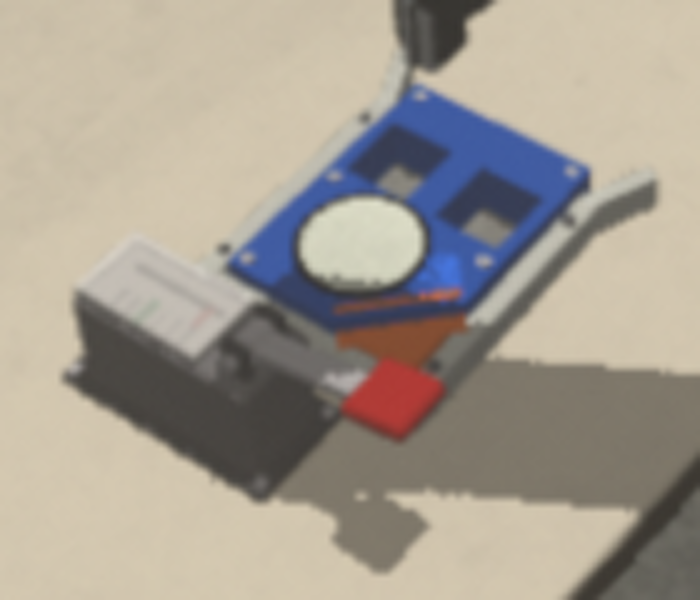

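Call:
play_rows(steps=[[0.0,0.02,-0.009,0.01,0,0,0],[0.0,0.04,-0.019,0.028,0,0,0],[0.0,0.06,-0.028,0.045,0,0,0],[0.0,0.08,-0.037,0.06,0,0,0],[0.0,0.091,-0.042,0.07,0,0,0]])

```text
clock: 13.72
position: [361.1, 281.3, 118.6]
tcp_rot: [-2.142, -2.296, -0.0]
ft_force: [0.9, -0.6, 0.4]
grip_width: -0.2
```

```bash
python3 go.py 361.5 281 95 94.2
python3 - <<'E'
from fit0 import *
g=cam('scene');crop(g,'pics/s17.png',175,205,315,325,5)
E
```

```text
t 13.72 pos [361.1 281.3 118.6] yaw 93.96 F [ 0.9 -0.6  0.4] w -0.2 q7 [-0.37  0.3  -0.45  2.13  0.18  0.75 -0.87]
tgt shift m [-0.0003  0.0004  0.0236] rot [-0.06 -0.08 -0.24] dist 23.6
```

View pics/s17.png

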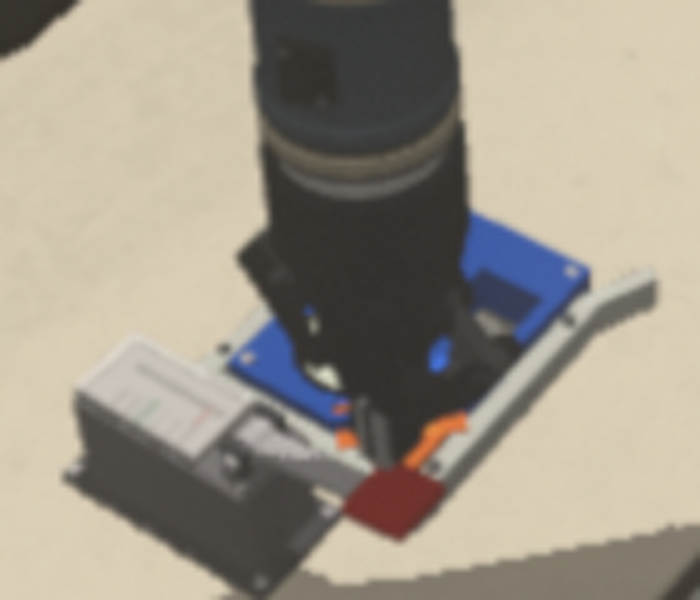

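Call:
play_rows(steps=[[0.0,0,0,0.014,0,0,0],[0.0,0,0,0.028,0,0,0],[0.0,0,0,0.038,0,0,0],[0.0,0,0,0.046,0,0,0],[0.0,0,0,0.054,0,0,0]])

```text
clock: 14.45
position: [359.6, 280.5, 64.7]
tcp_rot: [-2.141, -2.297, 0.006]
ft_force: [-10.9, -7.6, 53.0]
grip_width: -0.0
```

```bash
python3 go.py 361.5 281 95 94.2
python3 - <<'E'
from fit0 import *
g=cam('scene');crop(g,'pics/s18.png',175,205,315,325,5)
E
```

```text
t 14.45 pos [359.6 280.5  64.7] yaw 94.02 F [-10.9  -7.6  53. ] w -0.0 q7 [-0.41  0.39 -0.41  2.17  0.26  0.63 -0.93]
tgt shift m [ 0.0003  0.0018 -0.0303] rot [-0.24  0.08 -0.18] dist 30.3
```

View pics/s18.png

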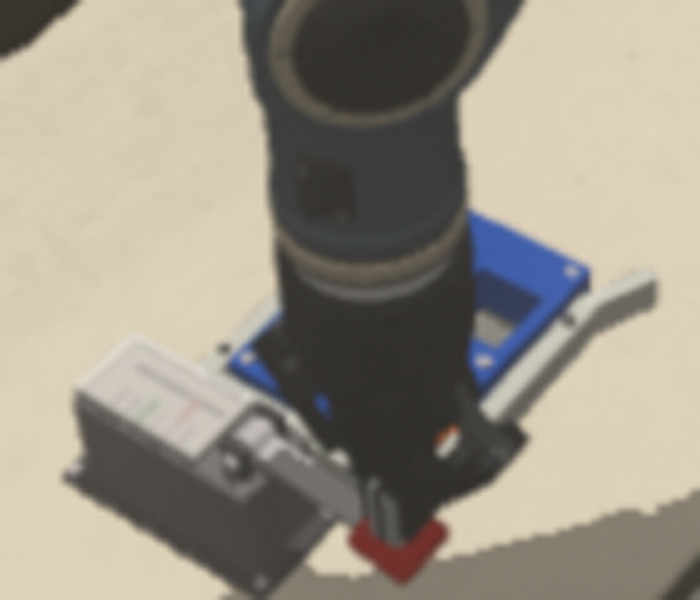

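Call:
play_rows(steps=[[0.0,0.0,0,-0.01,0,0,0],[0.0,0,0.001,-0.02,0,0,0],[0.0,0,0.0015,-0.03,0,0,0],[0.0,0,0.0015,-0.036,0,0,0],[0.0,0,0.0015,-0.036,0,0,0]])

```text
clock: 15.18
position: [361.2, 280.6, 101.9]
tcp_rot: [-2.142, -2.297, 0.007]
ft_force: [0.1, -1.1, 0.5]
grip_width: 0.3
```

```bash
python3 go.py 361.5 281 65.5 94.2
python3 - <<'E'
from fit0 import *
g=cam('scene');crop(g,'pics/s19.png',185,265,245,310,12)
E
```

```text
t 15.18 pos [361.2 280.6 101.9] yaw 94.01 F [ 0.1 -1.1  0.5] w 0.3 q7 [-0.38  0.33 -0.44  2.14  0.21  0.72 -0.89]
tgt shift m [0.0004 0.0005 0.0364] rot [-0.23  0.15 -0.19] dist 36.4
```

View pics/s19.png

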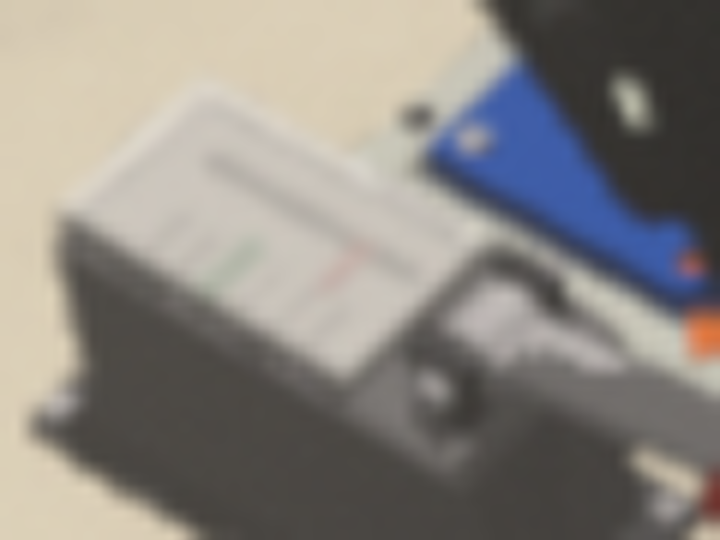

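Call:
play_rows(steps=[[0.0,0,0,0.012,0,0,0],[0.0,0,0,0.022,0,0,0],[0.0,0,0,0.03,0,0,0],[0.0,0,0,0.0355,0,0,0],[0.0,0,0,0.0365,0,0,0]])

```text
clock: 15.9
position: [359.3, 280.7, 65.7]
tcp_rot: [-2.14, -2.298, 0.013]
ft_force: [-8.1, -3.4, 28.2]
grip_width: 0.1
```

```bash
python3 go.py 361.5 281 101 94.2
```

```text
t 15.9 pos [359.3 280.7  65.7] yaw 94.08 F [-8.1 -3.4 28.2] w 0.1 q7 [-0.41  0.39 -0.41  2.17  0.26  0.64 -0.93]
tgt shift m [-0.0001  0.0019 -0.0353] rot [-0.41  0.28 -0.12] dist 35.4
```

At the stop with 28 N. Next I let the lever up.

Call:
play_rows(steps=[[0.0,0.0,0,-0.01,0,0,0],[0.0,0,0.001,-0.02,0,0,0],[0.0,0,0.0015,-0.03,0,0,0],[0.0,0,0.0015,-0.036,0,0,0],[0.0,0,0.0015,-0.036,0,0,0]])

```text
clock: 16.52
position: [361.2, 281.0, 101.9]
tcp_rot: [-2.14, -2.298, 0.013]
ft_force: [1.0, 0.8, -1.0]
grip_width: 0.1
```

```bash
python3 go.py 361.5 281 65.5 94.2
python3 - <<'E'
from fit0 import *
g=cam('scene');crop(g,'pics/s20.png',185,265,245,310,12)
E
```

```text
t 16.52 pos [361.2 281.  101.9] yaw 94.07 F [ 1.   0.8 -1. ] w 0.1 q7 [-0.38  0.33 -0.44  2.14  0.21  0.72 -0.89]
tgt shift m [0.0002 0.0006 0.0364] rot [-0.39  0.27 -0.13] dist 36.4
```

View pics/s20.png

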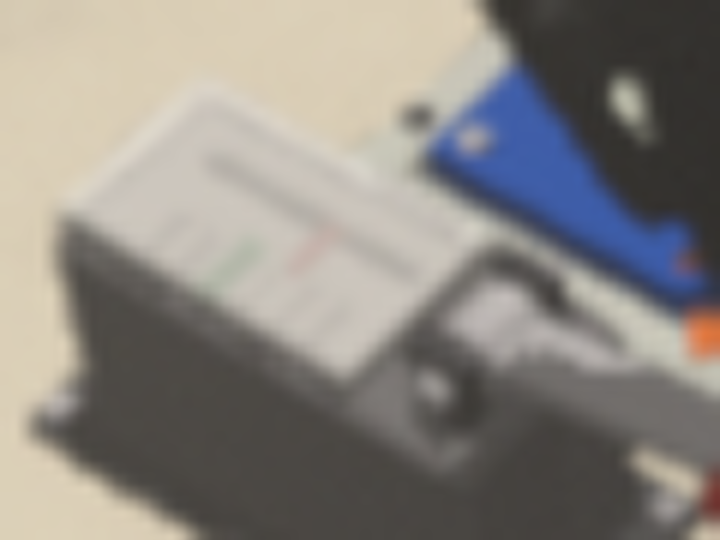

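The pointer has moved from about (345,265) to (315,245) in the crop, and green is at (240,262), so two strokes have counted. Now the third press.

Call:
play_rows(steps=[[0.0,0,0,0.012,0,0,0],[0.0,0,0,0.022,0,0,0],[0.0,0,0,0.03,0,0,0],[0.0,0,0,0.0355,0,0,0],[0.0,0,0,0.0365,0,0,0]])

```text
clock: 17.25
position: [359.3, 281.0, 65.8]
tcp_rot: [-2.139, -2.299, 0.018]
ft_force: [-8.1, -3.0, 27.6]
grip_width: -0.1
```

```bash
python3 go.py 361.5 281 101 94.2
```

```text
t 17.25 pos [359.3 281.   65.8] yaw 94.13 F [-8.1 -3.  27.6] w -0.1 q7 [-0.41  0.39 -0.41  2.16  0.26  0.64 -0.93]
tgt shift m [-0.0004  0.0018 -0.0353] rot [-0.55  0.39 -0.07] dist 35.3
```

Call:
play_rows(steps=[[0.0,0.0,0,-0.01,0,0,0],[0.0,0,0.001,-0.02,0,0,0],[0.0,0,0.0015,-0.035,0,0,0],[0.0,0,0.0015,-0.065,0,0,0],[0.0,0,0.0015,-0.1,0,0,0]])

```text
clock: 17.88
position: [361.2, 281.4, 166.3]
tcp_rot: [-2.139, -2.298, 0.021]
ft_force: [0.4, 1.2, -0.8]
grip_width: 0.0
```

```bash
python3 go.py 409.8 192.8 190 94.2
python3 - <<'E'
from fit0 import *
g=cam('scene');crop(g,'pics/s21.png',185,265,245,310,12)
E
```

```text
t 17.88 pos [361.2 281.4 166.3] yaw 94.13 F [ 0.4  1.2 -0.8] w 0.0 q7 [-0.34  0.23 -0.47  2.07  0.14  0.88 -0.82]
tgt shift m [-0.092   0.0418 -0.0235] rot [-0.65  0.44 -0.08] dist 103.8
```

View pics/s21.png

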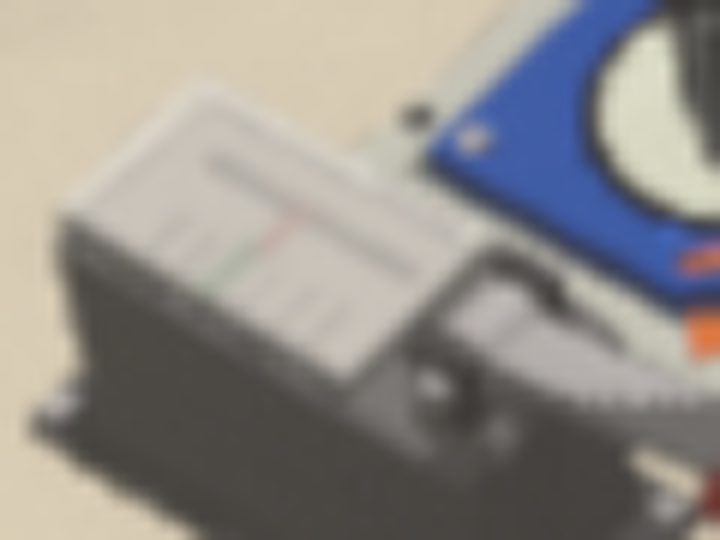

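The pointer now lines up with the green mark. I'll back away and check everything with the wrist camera.

Call:
play_rows(steps=[[0.0,-0.02,0.01,-0.02,0,0,0],[0.0,-0.045,0.02,-0.04,0,0,0],[0.0,-0.07,0.03,-0.05,0,0,0],[0.0,-0.09,0.04,-0.06,0,0,0],[0.0,-0.092,0.042,-0.06,0,0,0]])

```text
clock: 18.6
position: [412.8, 193.6, 229.1]
tcp_rot: [2.144, 2.296, -0.007]
ft_force: [-0.3, -0.7, 0.4]
grip_width: 0.2
```

```bash
python3 go.py 409.8 192.8 190 94.2
python3 - <<'E'
from fit0 import *
g=cam('wrist');crop(g,'pics/w22.png',180,40,460,250,2.8)
g=cam('scene');cv2.imwrite('pics/s22.png',g['frame'][:,:,::-1])
E
```

```text
t 18.6 pos [412.8 193.6 229.1] yaw 93.9 F [-0.3 -0.7  0.4] w 0.2 q7 [-0.16  0.14 -0.41  2.01  0.07  1.01 -0.53]
tgt shift m [-0.0005 -0.0029  0.0392] rot [-0.19  0.19 -0.3 ] dist 39.3
```

View pics/w22.png

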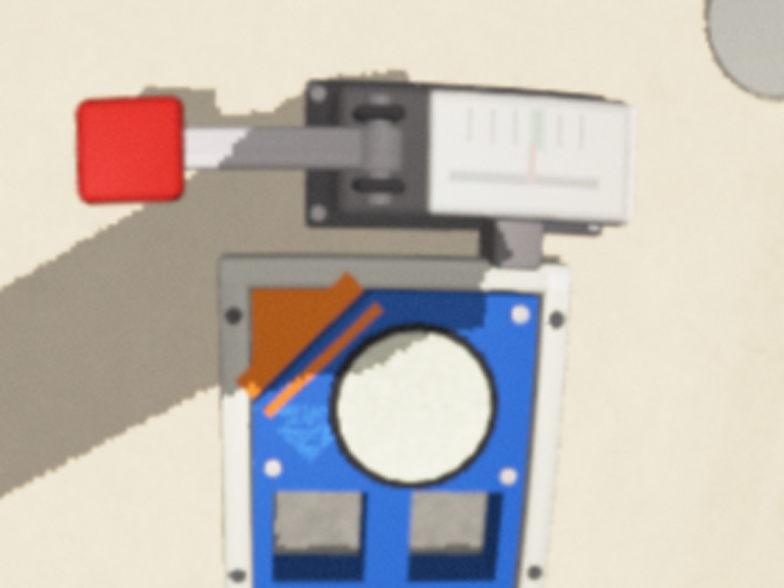

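View pics/s22.png

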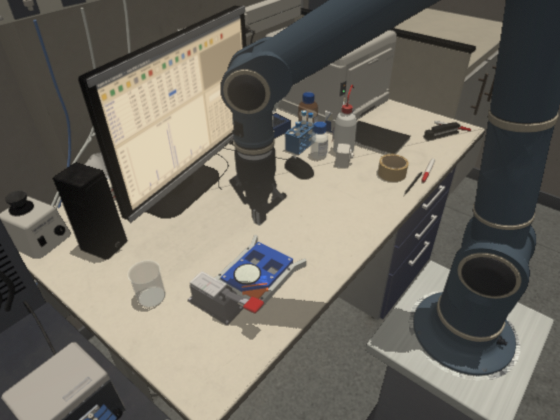

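```bash
python3 -c "
from workcell import ctrl
print(ctrl.sign_off())"
```

```text
the job is handed in; nothing more can be done
None
```

I turned the blue cassette and pushed it fully home in the dock, then pressed the pump lever three times. I handed the job in at about 19 s on the robot's clock. Sign-off reports no verdict.

- **Cassette:** I slid it flat with ungripped fingertips standing in its two windows. It stopped against the end wall and did not move further when I pushed with about 19 N. The last wrist picture shows its cut corner along the orange key block.
- **Pump lever:** Each press reached its stop, and the lever came up fully in between. The last wrist picture shows the red pointer on the green third mark, with the lever up.
- **Left alone:** The beaker and tape roll look unmoved in the final scene picture. I never located the timer separately. The white cube by the bottles, probably the timer, was hidden behind the arm in that picture, so I didn't check it at the end.
- **Letting go:** The arm is clear of everything, at about 229 mm height, and the wrist force reads about zero.

**Forces and measurements:**
- The first press was harder than needed. The fingertips pressed with about 53 N, and I eased the next two to about 28 N.
- The scene and wrist cameras disagreed by about 5 mm, more than the stated 2 mm. I used the wrist camera and the felt end stop to place the cassette.

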